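Clear the crankcase plate and lock the crank

TASK

Take the red-handled scraper, sweep all four loose chips with it off the crankcase's plate into the red tray, without letting any fall through the slot, and stand the scraper back upright in the middle of its black pad. Then draw the orange-handled locking blade from its wooden stand and lower it upright through the slot in the plate, without forcing it, until the plate's upper face lies within the blade's yellow band. Finish still holding the blade there in the gripper, its shoulders off the plate; touch the chips only with the scraper and leave everything else on the bench where it is.

Things in the scene. Friction and masses are not known exactly. Their poses are not given: they have to be found in the camera images.
- crankcase: Light-blue crankcase of a small engine, fixed, 200 (x) x 150 (y) x 90 mm high; its top is a bare flat grey plate 12 mm thick with a slot through it. Origin: centre of the underside, at bench level; the plate's upper face is 90 mm above. Its -x points to the red tray, the slot is in the +x half. z up.
- slot (a point): Centre of the slot's mouth, in the plate's upper face, 45 mm from the crankcase's centre along its +x. The slot is 14 mm along x and 44 mm along y (axes as the crankcase's), straight down through the 12 mm plate with a 1.5 mm chamfer, hollow for 78 mm below the upper face. z up.
- tray: Open red chip tray, fixed, 120 (x) x 190 (y) x 50 mm high, walls and floor 4 mm, axes parallel to the crankcase's. It stands 1 mm in front of the crankcase's -x face, its rim 40 mm lower than the plate. Origin: centre of the underside.
- scraper: Scraper block standing on its foot, 0.18 kg: black foot 26 (x) x 130 (y) x 16 mm high, on it a red upright grip 18 (x) x 70 (y) mm, from 16 to 62 mm above the underside. Origin: centre of the underside; y along the wide edge, z up.
- pad: Black rubber pad for the scraper, fixed on the bench, 80 (x) x 170 (y) x 3 mm. Origin: centre of the underside; y along its length.
- blade: Locking blade, 0.35 kg: steel bar 12 (x) x 42 (y) x 70 mm, lowest 8 mm tapering to 7 x 37; yellow band 30 to 50 mm above the nose; orange grip 20 (x) x 60 (y) mm from 70 to 120 mm above the nose, its underside the shoulders. Origin: centre of the nose (lowest end); z up along the bar. A half turn about z makes no difference. Starts upright, hanging by its shoulders in the stand, nose 10 mm above the bench.
- stand: Wooden block, fixed, 70 (x) x 110 (y) x 80 mm high, with a 16 x 46 mm socket 76 mm deep in its top for the blade, so the blade must be lifted 70 mm to come free. Origin: centre of the underside. Pad and stand may have changed sides.
- chip0: Loose rust-brown metal chip lying on the crankcase's plate, about 15 x 12 x 7 mm, 11 g. Origin: centre of the underside. The four chips lie on the tray's half of the plate, all of them between 10 and 82 mm from the plate's tray-side edge and within 56 mm of its lengthwise centre line (edges included).
- chip1: Loose rust-brown metal chip lying on the crankcase's plate, about 15 x 12 x 7 mm, 11 g. Origin: centre of the underside. The four chips lie on the tray's half of the plate, all of them between 10 and 82 mm from the plate's tray-side edge and within 56 mm of its lengthwise centre line (edges included).
- chip2: Loose rust-brown metal chip lying on the crankcase's plate, about 15 x 12 x 7 mm, 11 g. Origin: centre of the underside. The four chips lie on the tray's half of the plate, all of them between 10 and 82 mm from the plate's tray-side edge and within 56 mm of its lengthwise centre line (edges included).
- chip3: Loose rust-brown metal chip lying on the crankcase's plate, about 15 x 12 x 7 mm, 11 g. Origin: centre of the underside. The four chips lie on the tray's half of the plate, all of them between 10 and 82 mm from the plate's tray-side edge and within 56 mm of its lengthwise centre line (edges included).
- oil_bottle: Amber oil bottle, 64 mm across, 170 mm high; a bystander on the bench, to be left alone. Origin: centre of the underside.
- piston: Aluminium piston, 72 mm across, 68 mm high; a bystander on the bench, to be left alone. Origin: centre of the underside.
- bearing_cap: Dark steel bearing cap, 30 x 100 x 38 mm; a bystander on the bench, to be left alone. Origin: centre of the underside.
- wrench: Steel wrench lying flat, 200 mm long; a bystander on the bench, to be left alone. Origin: middle of its underside.
- bearing_ring: Steel bearing ring, 70 mm across, 18 mm high; a bystander on the bench, to be left alone. Origin: centre of the underside.
- socket_bit: Steel socket bit, 28 mm across, 50 mm high; a bystander on the bench, to be left alone. Origin: centre of the underside.
Things that resemble listed ones, but are neither listed nor needed, are in the scene too. Of the things that look like the scraper, the larger one is meant. What is shaped like the blade but turquoise is not meant.

How it is judged:
On the way, in this order (a step that is already met when the one before it is completed fails the run):
1. all four chips lie in the tray (x of chip0 in the frame of tray between -0.06 and 0.06 m and y of chip0 in the frame of tray between -0.095 and 0.095 m and height (world z) of each of chip0, chip1, chip2, chip3 below 0.045 m and x of chip1 in the frame of tray between -0.06 and 0.06 m and y of chip1 in the frame of tray between -0.095 and 0.095 m and x of chip2 in the frame of tray between -0.06 and 0.06 m and y of chip2 in the frame of tray between -0.095 and 0.095 m and x of chip3 in the frame of tray between -0.06 and 0.06 m and y of chip3 in the frame of tray between -0.095 and 0.095 m), for 0.2 s.
2. the scraper stands upright on its pad, released (horizontal distance between scraper and pad below 0.045 m and angle between scraper's own z axis and vertical below 0.2 rad and height (world z) of scraper below 0.01 m and contact force between the fingers and scraper below 0.1 N), for 0.2 s.
3. the blade is in the slot to its yellow band, held by the fingers (z of blade in the frame of slot between -0.053 and -0.027 m and x of blade in the frame of slot between -0.006 and 0.006 m and y of blade in the frame of slot between -0.006 and 0.006 m and angle between blade's own z axis and vertical below 0.12 rad and contact force between the fingers and blade above 1 N and linear speed of blade below 0.02 m/s), for 0.2 s.
At the end, for the whole second after the job is handed in: Fingers still hold the blade (over 1 N): upright (0.12 rad), still, nose 27-53 mm below the plate's face, within 6 mm of the slot's axis, under 15 N on the crankcase; four chips in the tray; scraper upright on its pad, released, within 45 mm of its centre (all of step 1 and all of step 2 and all of step 3 and contact force between blade and crankcase below 15 N); the arm keeps its last pose, push and grip.
It fails at once if a chip falls through the slot into the crankcase ((x of chip0 in the frame of crankcase between -0.095 and 0.095 m and y of chip0 in the frame of crankcase between -0.07 and 0.07 m and height (world z) of chip0 below 0.08 m) or (x of chip1 in the frame of crankcase between -0.095 and 0.095 m and y of chip1 in the frame of crankcase between -0.07 and 0.07 m and height (world z) of chip1 below 0.08 m) or (x of chip2 in the frame of crankcase between -0.095 and 0.095 m and y of chip2 in the frame of crankcase between -0.07 and 0.07 m and height (world z) of chip2 below 0.08 m) or (x of chip3 in the frame of crankcase between -0.095 and 0.095 m and y of chip3 in the frame of crankcase between -0.07 and 0.07 m and height (world z) of chip3 below 0.08 m)).
It fails at once if chips are touched by the fingers, the arm or the blade instead of the scraper ((contact force between the fingers and chip0 above 0.5 N or contact force between the fingers and chip1 above 0.5 N or contact force between the fingers and chip2 above 0.5 N or contact force between the fingers and chip3 above 0.5 N) or (contact force between the arm and chip0 above 0.5 N or contact force between the arm and chip1 above 0.5 N or contact force between the arm and chip2 above 0.5 N or contact force between the arm and chip3 above 0.5 N) or (contact force between blade and chip0 above 0.5 N or contact force between blade and chip1 above 0.5 N or contact force between blade and chip2 above 0.5 N or contact force between blade and chip3 above 0.5 N)).
It fails at once if the blade is forced against the crankcase (over 45 N) (contact force between blade and crankcase above 45 N).
It fails at once if a bystander is disturbed (moved over 30 mm) (distance of any of oil_bottle, piston, bearing_cap, wrench, bearing_ring, socket_bit from where it was at the start of the episode above 0.03 m).
It also fails if it takes over 64 s, if anything falls off the work surface, if the arm or the gripper's body presses on something with over 40 N, if the wrist force passes 120 N, or if a joint passes its speed limit or range.

ROBOT

A 6-joint arm with a two-finger parallel gripper is mounted at the origin on the work surface. World frame = base frame: x ahead of the robot, y to its left, z up, the work surface at z = 0. Lengths are in m, angles in rad, forces in N, time in s.
With the tool pointing down it reaches from about 0.3 to 0.825 m from the base axis. Payload 5.4 kg.
Tool frame: the origin (TCP) lies at the very end of the fingers, on their centre line; the grasp point (between the pads) lies 19 mm behind it; z points along the fingers, y is the direction in which the jaws open and shut (so a half turn about z gives the same grasp; the last joint's range is limited). The gripper opens to 92 mm and grips with 3 to 60 N. Pads are 20 mm wide; open, the fingers measure 128 mm over their backs; the gripper's body (75 mm by 189 mm) begins 69 mm behind the grasp point.
Start: joints at [0.895, 0.158, 1.597, -0, 1.386, -0.21], TCP at [0.258, 0.514, 0.215] pointing down, gripper open.
Joint ranges: [-2.91, 2.91], [-0.94, 2.29], [0.18, 2.7], [-1.29, 4.43], [0.17, 2.64], [-3, 3]. Speed limits (rad/s): [2.57, 2.57, 3.14, 3.14, 3.14, 3.14].

INTERFACE

Orientations are given as [roll, pitch, yaw] about the fixed x, y, z axes, in that order (R = Rz(yaw) Ry(pitch) Rx(roll)).
In Python, from station import arm gives the robot as it stands.
- The arm moves only by the shell command python3 -m creep 'ROWS'. ROWS is text: rows parted by semicolons, each of 7 numbers parted by spaces: the opening, from 0 (shut) to 1 (fully open), then the shift along the tool's x, y, z in mm, then the turn, a rotation vector about the tool's x, y, z in degrees. A call has 1 to 20 rows; each row is the pose to reach, as a shift and turn from the pose commanded when the call began, along the tool's axes at that moment; what a row does not reach only later rows make up. A row lasts 1/12 s, in which the tool goes at most 41.7 mm and 7.16 degrees, less where a joint would pass 70% of its speed; a pose out of reach is approached as far as the arm can. A call with a gripper value outside its range is refused whole. The fingers move at their own pace and stop on an object; the grip force is fixed at half the most. Time passes only in rows, so rows that repeat a pose let the fingers close. It gives the time, the measured TCP pose, the force and the opening at its end, in the units of the state.
- arm.sense(): the state, without advancing time (a new reading comes with each control period).
- arm.read_camera(name): name is "scene" or "top" or "wrist"; returns the picture (400x640x3 uint8, blue, green, red); there is no depth.
- arm.camera_params(name): a dict with "intrinsics" (3x3 intrinsics, pixels), "dist_coeffs" ([k1, k2, p1, p2, k3] as OpenCV has them; the pictures are not rectified), "T" (4x4, takes a point from camera to world coordinates). Camera axes: x right, y down, z forward; pixel columns grow to the right and rows downward; lengths in m; the calibration is good to about 2 mm. A picture is of the moment at which its call begins: read the wrist's pose just before it. camera_params takes no time and is no camera call; for the wrist camera it gives the pose at the moment of the call.
- arm.job_done(): hands the job in, once; it reports no verdict.
Trained networks look in the newest picture that a camera, given by its name, has taken for a name from the list of things; names that differ only in an ending like _2 or _b are one class to them, and where a whole thing is asked for, a point or a joint stands for the part that bears it (a point fixed in the world has none). Each returns a list of dicts, best first, with "p" (0 to 1); they miss things now and then, are a little off and sometimes report something else, mostly with a low value. They report only what shows in the picture. A call takes as long as a camera call. They do not tell look-alikes from the thing itself.
- arm.spot_in(camera, target): "bbox" ([left, top, right, bottom] in pixels, round what is visible of it).
- arm.pinpoint(camera, target): "position" ([column, row] in pixels: a listed point, or the origin of a listed thing).
The state is a dict: "clock": time; "qpos": joint angles; "joint_vel": joint speeds; "joint_efforts": joint torques, N m; "tcp_pos": TCP position; "ee_rot": TCP orientation; "contact_force": force on the tool from outside, world axes, zero at the start; "moment": the same for the moment, N m; "gripper_width": finger opening in m.
Only numpy, scipy, OpenCV 4.12 (cv2) and the standard library are available. Lean on these libraries where they do the work, as an engineer would, in place of code of your own. Each camera call takes 0.05 s, during which the arm holds its last target.

## Working session

There is one attempt and no reset: what is moved stays moved. The work goes in short steps, Python scripts to look and compute and a shell command to move; the robot and the scene stay as the last step left them, time stands still between calls to the robot, and variables do not carry over. Pictures are saved under pics/ and viewed, and the job is handed in when it is done.

```bash
ls; mkdir -p pics; python3 - <<'E'
from station import arm
import cv2
s=arm.sense()
print({k:(v if not hasattr(v,'round') else v) for k,v in s.items()})
for c in ("scene","top"):
    im=arm.read_camera(c); cv2.imwrite(f"pics/{c}0.png",im)
    p=arm.camera_params(c); print(c,p)
E
```

```text
pics
{'clock': 0.0, 'qpos': array([ 8.94904724e-01,  1.59034872e-01,  1.59819952e+00,  1.35850114e-05,
        1.38621842e+00, -2.10103273e-01]), 'joint_vel': array([ 0.00021555,  0.00059758,  0.00014928,  0.00153762,  0.00116906,
       -0.00016238]), 'joint_efforts': array([-9.23887842e-05, -3.85567367e+01, -3.22109306e+01,  7.01542664e-02,
        3.77635367e-02, -1.54630138e-04]), 'tcp_pos': array([0.25786898, 0.51324196, 0.21364328]), 'ee_rot': array([-3.13977619e+00, -4.01011891e-04,  2.67580145e+00]), 'contact_force': array([-1.71531378, -0.71697042,  1.06925173]), 'moment': array([ 0.08719986,  0.01381893, -0.01537982]), 'gripper_width': 0.09156830940254802}
scene {'intrinsics': array([[429.56378877,   0.        , 320.59676608],
       [  0.        , 429.56378877, 204.61185214],
       [  0.        ,   0.        ,   1.        ]]), 'dist_coeffs': array([-0.08144489,  0.        ,  0.        ,  0.        ,  0.        ]), 'T': array([[-0.69863153,  0.56965367, -0.43290724,  1.12166602],
       [ 0.71536316,  0.5451351 , -0.43713072,  0.59777877],
       [-0.01302019, -0.61507919, -0.78835782,  1.1606091 ],
       [ 0.        ,  0.        ,  0.        ,  1.        ]])}
top {'intrinsics': array([[487.41154405,   0.        , 323.91251581],
       [  0.        , 487.41154405, 201.35454344],
       [  0.        ,   0.        ,   1.        ]]), 'dist_coeffs': array([-0.00588877,  0.        ,  0.        ,  0.        ,  0.        ]), 'T': array([[-0.01454023, -0.9969685 ,  0.07643557,  0.46155885],
       [-0.99989086,  0.01469759,  0.00149655, -0.0068034 ],
       [-0.00261544, -0.07640547, -0.9970734 ,  1.23938125],
       [ 0.        ,  0.        ,  0.        ,  1.        ]])}
```

View pics/scene0.png

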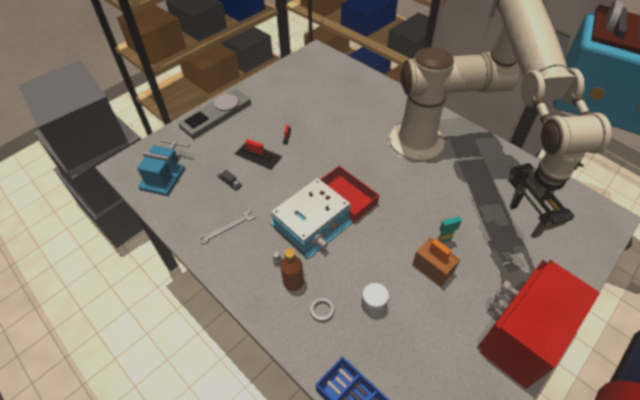

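View pics/top0.png

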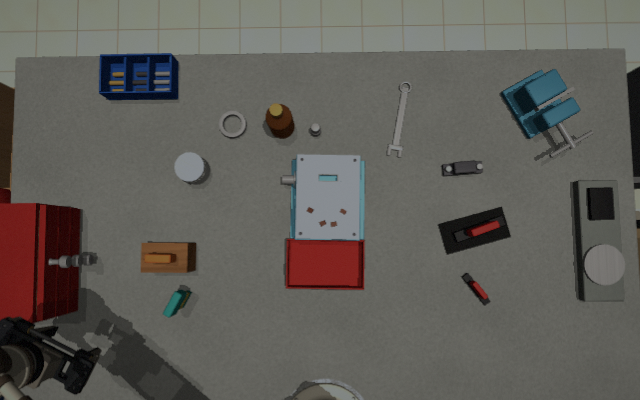

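```bash
cat > h.py <<'E'
from station import arm
import cv2, numpy as np
from scipy.spatial.transform import Rotation as R
def ray(p,px):
    q=cv2.undistortPoints(np.array([[px]],float),p["intrinsics"],p["dist_coeffs"])[0,0]
    T=p["T"]; d=T[:3,:3]@np.array([q[0],q[1],1]); return T[:3,3],d/np.linalg.norm(d)
def plane(p,px,z):
    o,d=ray(p,px); return o+d*(z-o[2])/d[2]
def tri(obs):
    A=np.zeros((3,3));b=np.zeros(3);rs=[ray(p,px) for p,px in obs]
    for o,d in rs:
        M=np.eye(3)-np.outer(d,d);A+=M;b+=M@o
    x=np.linalg.solve(A,b)
    return x,[np.linalg.norm((np.eye(3)-np.outer(d,d))@(x-o)) for o,d in rs]
def proj(p,X):
    T=np.linalg.inv(p["T"]); rv=cv2.Rodrigues(T[:3,:3])[0]
    return cv2.projectPoints(np.atleast_2d(np.array(X,float)),rv,T[:3,3],p["intrinsics"],p["dist_coeffs"])[0].reshape(-1,2)
E
python3 - <<'E'
from h import *
for c in ("top","scene"):
    arm.read_camera(c);p=arm.camera_params(c)
    for n,z in (("crankcase",0),("slot",.09),("tray",0),("scraper",.003),("pad",0),("blade",.01),("stand",0),("chip0",.09)):
        r=arm.pinpoint(c,n)
        for q in r[:5]: print(c,n,round(q["p"],2),np.round(q["position"],1),np.round(plane(p,q["position"],z),4))
print(arm.sense()["clock"])
t=cv2.imread("pics/top0.png")
cv2.imwrite("pics/t1.png",np.hstack([cv2.resize(t[135:300,270:380],None,fx=3.5,fy=3.5,interpolation=2)]))
cv2.imwrite("pics/t2.png",cv2.resize(t[190:310,430:520],None,fx=4.5,fy=4.5,interpolation=2))
cv2.imwrite("pics/t3.png",cv2.resize(t[230:325,130:210],None,fx=5,fy=5,interpolation=2))
E
```

```text
top crankcase 0.92 [328.4 199.6] [ 0.5609 -0.0165  0.    ]
top crankcase 0.31 [397.7 119.8] [ 0.765  -0.1986  0.    ]
top slot 0.87 [327.7 175.5] [ 0.6111 -0.015   0.09  ]
top tray 0.88 [324.  262.8] [ 0.4009 -0.0029  0.    ]
top scraper 0.71 [479.5 290.1] [ 0.3273 -0.392   0.003 ]
top scraper 0.59 [479.3 227.3] [ 0.4846 -0.3976  0.003 ]
top pad 0.22 [174.2 255.2] [0.4254 0.3761 0.    ]
top blade 0.8 [186.1 298.5] [0.3178 0.3424 0.01  ]
top blade 0.59 [170.1 257.9] [0.4191 0.3833 0.01  ]
top stand 0.87 [175.  256.2] [0.4229 0.3741 0.    ]
top chip0 0.61 [345.1 209.6] [ 0.5294 -0.0548  0.09  ]
top chip0 0.61 [319.6 225. ] [0.4939 0.0059 0.09  ]
top chip0 0.46 [310.2 210.6] [0.5282 0.0276 0.09  ]
top chip0 0.42 [332.7 221.7] [ 0.5013 -0.0251  0.09  ]
top chip0 0.24 [314.5 134. ] [0.7115 0.0151 0.09  ]
scene crankcase 0.63 [310.6 221.9] [ 0.5595 -0.0188  0.    ]
scene slot 0.87 [297.6 214.7] [ 0.6116 -0.0197  0.09  ]
scene slot 0.63 [435.8 266. ] [0.4654 0.3968 0.09  ]
scene tray 0.86 [347.1 196.7] [ 0.3957 -0.0036  0.    ]
scene scraper 0.85 [256.6 154.7] [ 0.4821 -0.3862  0.003 ]
scene scraper 0.51 [290.1 133.2] [ 0.3135 -0.3807  0.003 ]
scene pad 0.89 [261.9 154.9] [ 0.4672 -0.3733  0.    ]
scene blade 0.84 [447.6 238.9] [0.308  0.3516 0.01  ]
scene blade 0.78 [429.2 267.3] [0.4341 0.3697 0.01  ]
scene stand 0.93 [433.1 269.1] [0.425  0.3802 0.    ]
scene chip0 0.39 [321.9 309. ] [0.7841 0.2535 0.09  ]
1.0
```

View pics/t1.png

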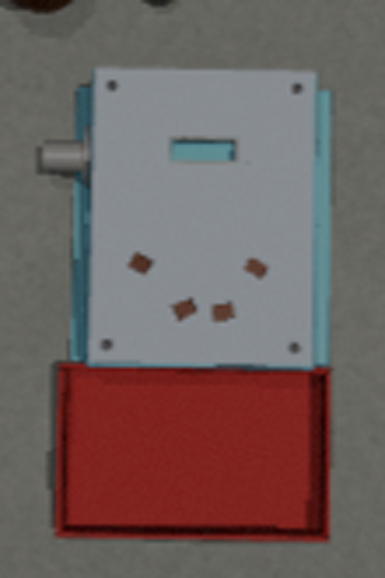

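View pics/t2.png

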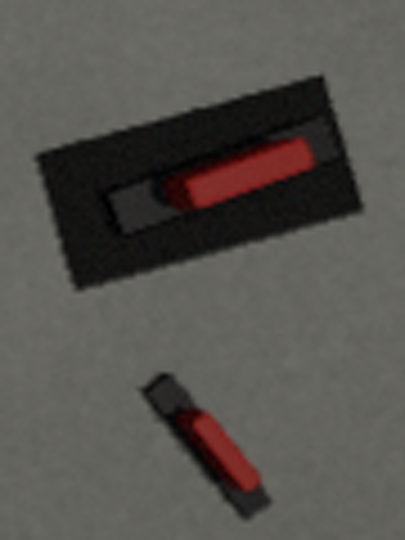

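View pics/t3.png

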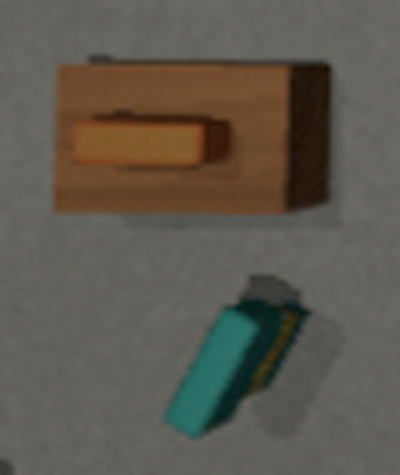

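```bash
python3 - <<'E'
from h import *
p=arm.camera_params("top")
def show(name,pts,off,s,z):
    W=[plane(p,(x/s+off[0]-.5+.5/s,y/s+off[1]-.5+.5/s),z) for x,y in pts]
    W=np.array(W)
    print(name,np.round(W[:,:2],4).tolist(),"c",np.round(W.mean(0),4))
    for i in range(len(W)):
        d=W[(i+1)%len(W)]-W[i]; print("   len %.4f ang %.2f"%(np.hypot(*d[:2]),np.degrees(np.arctan2(d[1],d[0]))))
show("plate",[(94,68),(317,72),(313,367),(88,362)],(270,135),3.5,.09)
show("slot",[(170,139),(236,139),(236,162),(170,162)],(270,135),3.5,.09)
show("tray",[(58,362),(329,368),(328,538),(57,536)],(270,135),3.5,.05)
show("pad",[(38,156),(323,76),(364,210),(78,290)],(430,190),4.5,.003)
show("grip",[(184,180),(302,138),(316,162),(192,210)],(430,190),4.5,.065)
show("foot",[(107,196),(336,116),(336,155),(122,235)],(430,190),4.5,.019)
show("stand",[(57,65),(290,65),(287,212),(54,212)],(130,230),5,.08)
show("orange",[(74,123),(204,122),(201,165),(72,163)],(130,230),5,.13)
show("turq",[(229,306),(260,321),(202,437),(164,423)],(130,230),5,.12)
s=arm.sense();print(s["tcp_pos"],s["ee_rot"])
w=arm.camera_params("wrist");print(w)
E
```

```text
plate [[0.6636, 0.0586], [0.6586, -0.0931], [0.4585, -0.0864], [0.4641, 0.0647]] c [ 0.5612 -0.0141  0.09  ]
   len 0.1518 ang -91.90
   len 0.2002 ang 178.07
   len 0.1512 ang 87.90
   len 0.1997 ang -1.74
slot [[0.6142, 0.0075], [0.6135, -0.0373], [0.5978, -0.037], [0.5985, 0.0077]] c [ 0.606  -0.0148  0.09  ]
   len 0.0448 ang -90.85
   len 0.0157 ang 179.05
   len 0.0447 ang 89.15
   len 0.0157 ang -0.78
tray [[0.4645, 0.088], [0.4576, -0.1003], [0.3407, -0.0972], [0.3447, 0.0898]] c [ 0.4019 -0.0049  0.05  ]
   len 0.1884 ang -92.10
   len 0.1169 ang 178.48
   len 0.1870 ang 88.76
   len 0.1198 ang -0.83
pad [[0.4938, -0.2933], [0.5366, -0.4558], [0.4608, -0.4757], [0.4184, -0.3133]] c [ 0.4774 -0.3845  0.003 ]
   len 0.1680 ang -75.25
   len 0.0784 ang -165.30
   len 0.1677 ang 104.62
   len 0.0780 ang 14.86
grip [[0.4782, -0.3566], [0.4997, -0.4206], [0.4868, -0.4276], [0.4622, -0.3603]] c [ 0.4817 -0.3913  0.065 ]
   len 0.0675 ang -71.43
   len 0.0147 ang -151.73
   len 0.0717 ang 110.09
   len 0.0165 ang 12.90
foot [[0.4707, -0.3272], [0.5132, -0.4563], [0.4915, -0.4553], [
[... 644 characters left out ...]
12  ]
   len 0.0158 ang -116.09
   len 0.0578 ang 153.31
   len 0.0185 ang 69.47
   len 0.0597 ang -29.19
[0.25823705 0.51372364 0.21460165] [-3.14157645e+00 -1.33492919e-05  2.67580972e+00]
{'intrinsics': array([[319.18365956,   0.        , 318.07864164],
       [  0.        , 319.18365956, 199.77705621],
       [  0.        ,   0.        ,   1.        ]]), 'dist_coeffs': array([-0.06565469,  0.        ,  0.        ,  0.        ,  0.        ]), 'T': array([[ 0.4492001 ,  0.85620896,  0.25519696,  0.18561639],
       [ 0.89343057, -0.43081889, -0.12718845,  0.5492449 ],
       [ 0.00104378,  0.28513383, -0.95848715,  0.3846629 ],
       [ 0.        ,  0.        ,  0.        ,  1.        ]])}
```

```bash
cat >> h.py <<'E'
def goto(x,y,z,yaw,pos=None,rot=None):
    s=arm.sense(); pos=s["tcp_pos"] if pos is None else np.array(pos); rot=s["ee_rot"] if rot is None else rot
    M=R.from_euler("xyz",rot).as_matrix(); G=R.from_euler("xyz",[np.pi,0,np.radians(yaw)]).as_matrix()
    sh=M.T@(np.array([x,y,z])-pos)*1000; rv=np.degrees(R.from_matrix(M.T@G).as_rotvec())
    print("clock %.2f shift"%s["clock"],np.round(sh,1),"turn",np.round(rv,2),"dist",np.linalg.norm(sh).round(0))
E
python3 -c "
from h import *
goto(.481,-.392,.19,109)"
```

```text
clock 1.00 shift [-605.8 -709.2   24.6] turn [-0.   -0.   44.31] dist 933.0
```

```bash
python3 -m creep '1 -606 -709 24.6 0 0 44.3;1 -606 -709 24.6 0 0 44.3;1 -606 -709 24.6 0 0 44.3;1 -606 -709 24.6 0 0 44.3;1 -606 -709 24.6 0 0 44.3;1 -606 -709 24.6 0 0 44.3;1 -606 -709 24.6 0 0 44.3;1 -606 -709 24.6 0 0 44.3;1 -606 -709 24.6 0 0 44.3;1 -606 -709 24.6 0 0 44.3;1 -606 -709 24.6 0 0 44.3;1 -606 -709 24.6 0 0 44.3;1 -606 -709 24.6 0 0 44.3;1 -606 -709 24.6 0 0 44.3;1 -606 -709 24.6 0 0 44.3;1 -606 -709 24.6 0 0 44.3;1 -606 -709 24.6 0 0 44.3;1 -606 -709 24.6 0 0 44.3;1 -606 -709 24.6 0 0 44.3;1 -606 -709 24.6 0 0 44.3'; python3 -c "
from h import *
goto(.481,-.392,.19,109)"
```

```text
clock: 2.67
tcp_pos: [0.4575, -0.2974, 0.1925]
ee_rot: [3.141, 0.0, 1.902]
contact_force: [-0.1, 0.2, -0.4]
gripper_width: 0.0919
clock 2.67 shift [-97.1  -8.5   2.5] turn [ 0.01  0.01 -0.03] dist 97.0
```

```bash
python3 -m creep '1 -97 -8.5 2.5 0 0 0;1 -97 -8.5 2.5 0 0 0;1 -97 -8.5 2.5 0 0 0;1 -97 -8.5 2.5 0 0 0;1 -97 -8.5 2.5 0 0 0'; python3 - <<'E'
from h import *
p=arm.camera_params("wrist"); im=arm.read_camera("wrist"); cv2.imwrite("pics/w1.png",im)
np.save("w1.npy",p["T"])
print(arm.spot_in("wrist","scraper"),arm.pinpoint("wrist","scraper"),arm.pinpoint("wrist","pad"))
E
```

```text
clock: 3.08
tcp_pos: [0.4808, -0.3897, 0.1897]
ee_rot: [-3.141, -0.001, 1.902]
contact_force: [0.3, 0.8, -0.3]
gripper_width: 0.092
[{'bbox': [306.8, 126.7, 332.7, 241.9], 'p': 0.71}, {'bbox': [153.3, 112.1, 232.9, 151.4], 'p': 0.64}] [{'position': [197.4, 130.3], 'p': 0.68}] [{'position': [317.1, 173.2], 'p': 0.71}]
```

View pics/w1.png

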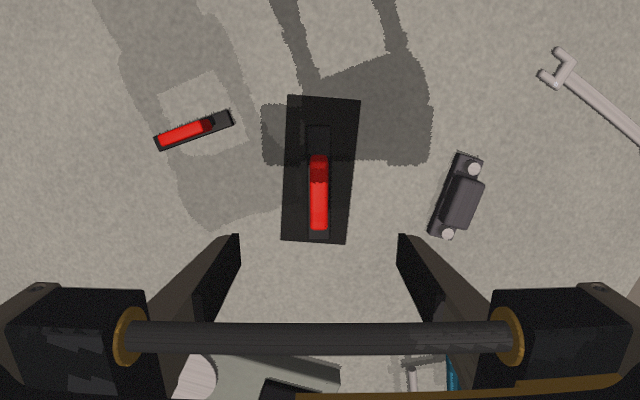

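```bash
python3 - <<'E'
from h import *
im=cv2.imread("pics/w1.png")[85:255,140:370]
im=np.clip(im.astype(float)*1.6,0,255).astype(np.uint8)
cv2.imwrite("pics/w1c.png",cv2.resize(im,None,fx=3.4,fy=3.4,interpolation=2))
E
```

```text
(no output)
```

View pics/w1c.png

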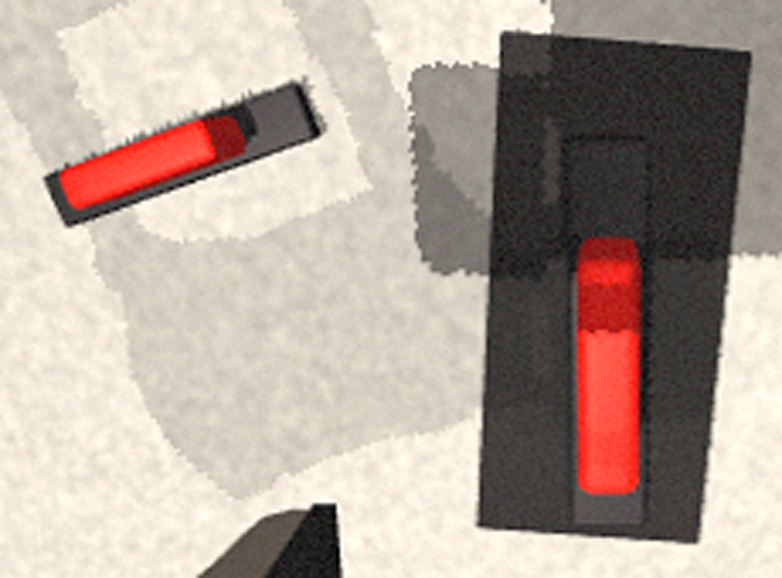

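```bash
python3 - <<'E'
from h import *
from scipy.optimize import least_squares
p=arm.camera_params("wrist"); print(abs(p["T"]-np.load("w1.npy")).max())
f=lambda x,y:(x/3.4+140-.5+.5/3.4,y/3.4+85-.5+.5/3.4)
foot=[f(566,137),f(646,137),f(644,523),f(574,523)]
W=np.array([plane(p,q,.019) for q in foot]);print(np.round(W[:,:2],4),W.mean(0))
pad=[f(500,32),f(750,50),f(698,544),f(477,527)]
V=np.array([plane(p,q,.003) for q in pad]);print(np.round(V[:,:2],4),V.mean(0))
for A in (W,V):
  for i in range(4):
    d=A[(i+1)%4]-A[i]; print("len %.4f ang %.2f"%(np.hypot(*d[:2]),np.degrees(np.arctan2(d[1],d[0]))))
c=W.mean(0); a=np.radians(109)
ex=np.array([np.cos(a-np.pi/2),np.sin(a-np.pi/2),0]);ey=np.array([np.cos(a),np.sin(a),0])
for z in (.019,.065):
  print(z,[( (np.array(q)+.5-[140,85])*3.4-.5).round(0).tolist() for q in proj(p,[np.array([c[0],c[1],z])+ex*sx*.009+ey*sy*.035 for sx in(-1,1) for sy in (-1,1)])])
E
```

```text
0.0021531613103437097
[[ 0.449  -0.3351]
 [ 0.4723 -0.3271]
 [ 0.5149 -0.4483]
 [ 0.4924 -0.4561]] [ 0.48216324 -0.39162621  0.019     ]
[[ 0.4188 -0.3121]
 [ 0.4952 -0.2913]
 [ 0.5389 -0.456 ]
 [ 0.4619 -0.4756]] [ 0.47868683 -0.38375479  0.003     ]
len 0.0246 ang 19.08
len 0.1285 ang -70.64
len 0.0239 ang -160.96
len 0.1285 ang 109.71
len 0.0792 ang 15.16
len 0.1704 ang -75.15
len 0.0794 ang -165.72
len 0.1691 ang 104.77
0.019 [[580.0, 442.0], [579.0, 232.0], [634.0, 442.0], [636.0, 232.0]]
0.065 [[577.0, 494.0], [575.0, 255.0], [639.0, 494.0], [641.0, 256.0]]
```

```bash
python3 -c "
from h import *
s=arm.sense();print(s['tcp_pos'],np.degrees(s['ee_rot']))
goto(.4821,-.3917,.030,109.2)"
```

```text
[ 0.48109317 -0.38820308  0.19045707] [ 1.79994297e+02 -5.23338204e-03  1.09091480e+02]
clock 3.28 shift [ -3.6  -0.2 160.5] turn [ 0.01 -0.01 -0.11] dist 160.0
```

```bash
python3 -m creep '1 -2.5 -0.2 40 0 0 0;1 -2.5 -0.2 80 0 0 0;1 -2.5 -0.2 120 0 0 0;1 -2.5 -0.2 145 0 0 0;1 -2.5 -0.2 160 0 0 0;1 -2.5 -0.2 160 0 0 0;0 -2.5 -0.2 160 0 0 0;0 -2.5 -0.2 160 0 0 0;0 -2.5 -0.2 160 0 0 0;0 -2.5 -0.2 160 0 0 0;0 -2.5 -0.2 160 0 0 0;0 -2.5 -0.2 160 0 0 0;0 -2.5 -0.2 160 0 0 0;0 -2.5 -0.2 160 0 0 0;0 -2.5 -0.2 160 0 0 0;0 -2.5 -0.2 160 0 0 0'
```

```text
clock: 4.62
tcp_pos: [0.4816, -0.3921, 0.0301]
ee_rot: [-3.142, -0.0, 1.903]
contact_force: [0.7, 0.4, -0.1]
gripper_width: 0.0276
```

```bash
python3 -m creep '0 0 0 0 0 0 0;0 0 0 0 0 0 0;0 0 0 0 0 0 0;0 0 0 0 0 0 0'
```

```text
clock: 4.95
tcp_pos: [0.4816, -0.392, 0.0301]
ee_rot: [-3.142, -0.0, 1.903]
contact_force: [0.4, -0.4, -0.8]
gripper_width: 0.018
```

```bash
python3 -c "
from h import *
goto(.571,-.0144,.150,88.1)"
```

```text
clock 4.95 shift [ 327.9  207.5 -119.9] turn [-0.000e+00 -1.000e-02  2.091e+01] dist 406.0
```

```bash
python3 -m creep '0 0 0 -30 0 0 0;0 0 0 -70 0 0 0;0 0 0 -110 0 0 0;0 20 12 -130 0 0 0;0 50 31 -130 0 0 0;0 85 53 -130 0 0 5;0 120 75 -130 0 0 10;0 155 97 -130 0 0 15;0 190 120 -130 0 0 20.9;0 225 142 -130 0 0 20.9;0 260 164 -130 0 0 20.9;0 290 184 -130 0 0 20.9;0 315 200 -125 0 0 20.9;0 328 207.5 -120 0 0 20.9;0 328 207.5 -120 0 0 20.9;0 328 207.5 -120 0 0 20.9'; python3 - <<'E'
from h import *
p=arm.camera_params("wrist"); im=arm.read_camera("wrist"); cv2.imwrite("pics/w2.png",im)
cv2.imwrite("pics/s2.png",cv2.resize(arm.read_camera("scene")[150:270,240:400],None,fx=4.5,fy=4.5,interpolation=2))
E
```

```text
clock: 6.28
tcp_pos: [0.5704, -0.0138, 0.1495]
ee_rot: [-3.14, 0.0, 1.54]
contact_force: [0.0, -1.5, -1.0]
gripper_width: 0.0177
```

View pics/w2.png

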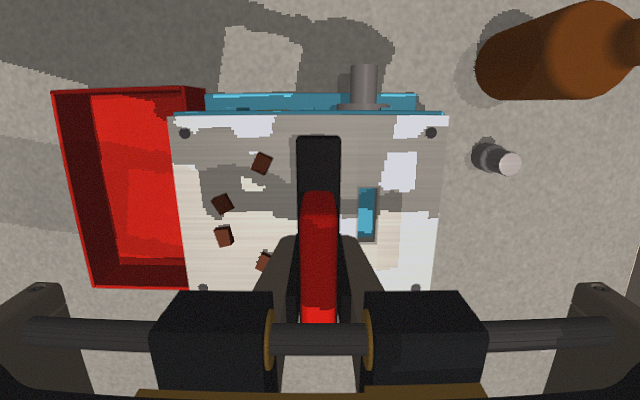

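View pics/s2.png

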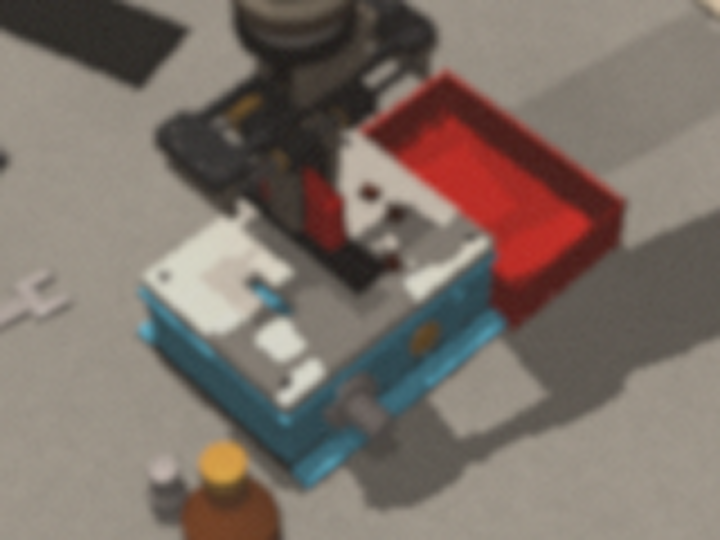

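```bash
python3 -m creep '0 0 0 12 0 0 0;0 0 0 22 0 0 0;0 0 0 28 0 0 0;0 0 0 31.3 0 0 0;0 0 0 31.3 0 0 0;0 0 0 31.3 0 0 0'
```

```text
clock: 6.88
tcp_pos: [0.5708, -0.0145, 0.1185]
ee_rot: [-3.141, -0.0, 1.538]
contact_force: [-0.3, 0.8, -2.6]
gripper_width: 0.018
```

```bash
python3 -m creep '0 0 -6 0 0 0 0;0 0 -16 0 0 0 0;0 0 -28 0 0 0 0;0 0 -40 0 0 0 0;0 0 -52 0 0 0 0;0 0 -64 0 0 0 0;0 0 -76 0 0 0 0;0 0 -88 0 0 0 0;0 0 -100 0 0 0 0;0 0 -110 0 0 0 0;0 0 -116 0 0 0 0;0 0 -116 0 0 0 0;0 0 -116 0 0 0 0;0 0 -116 -5 0 0 0;0 0 -110 -35 0 0 0;0 0 -90 -60 0 0 0;0 0 -90 -60 0 0 0'; python3 - <<'E'
from h import *
im=arm.read_camera("wrist"); cv2.imwrite("pics/w3.png",im)
cv2.imwrite("pics/s3.png",cv2.resize(arm.read_camera("scene")[150:270,240:400],None,fx=4.5,fy=4.5,interpolation=2))
E
```

```text
clock: 8.3
tcp_pos: [0.4871, -0.0127, 0.1852]
ee_rot: [3.129, 0.003, 1.538]
contact_force: [1.3, -0.3, -1.0]
gripper_width: 0.0181
```

View pics/w3.png

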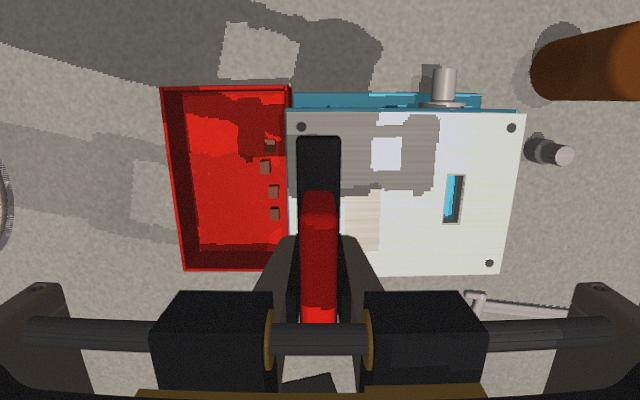

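View pics/s3.png

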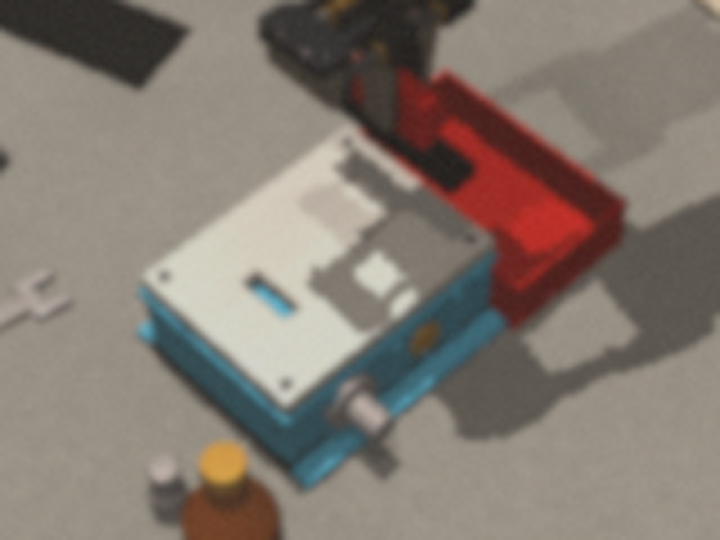

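```bash
python3 -c "
from h import *
goto(.478,-.384,.080,105)"
```

```text
clock 8.40 shift [-372.2    7.7  100.1] turn [  0.12   0.05 -16.87] dist 386.0
```

```bash
python3 -m creep '0 -15 0 -5 0 0 0;0 -45 1 -5 0 0 0;0 -85 2 -5 0 0 0;0 -125 3 -5 0 0 -5;0 -165 4 -5 0 0 -10;0 -205 5 -5 0 0 -16.9;0 -245 6 -5 0 0 -16.9;0 -285 7 -5 0 0 -16.9;0 -325 7.7 0 0 0 -16.9;0 -355 7.7 20 0 0 -16.9;0 -372 7.7 60 0 0 -16.9;0 -372 7.7 100 0 0 -16.9;0 -372 7.7 100 0 0 -16.9;0 -372 7.7 100 0 0 -16.9;0 -372 7.7 100 0 0 -16.9'; python3 -c "
from h import *
s=arm.sense();print(s['tcp_pos'],np.degrees(s['ee_rot']))
goto(.478,-.384,.030,105)"
```

```text
clock: 9.65
tcp_pos: [0.4767, -0.3832, 0.0797]
ee_rot: [3.141, 0.0, 1.833]
contact_force: [0.4, -0.6, -1.6]
gripper_width: 0.018
[ 0.47667574 -0.38319434  0.07966869] [1.79990461e+02 1.30973604e-02 1.05041994e+02]
clock 9.65 shift [-1.1  1.1 49.7] turn [0.01 0.01 0.04] dist 50.0
```

```bash
python3 -m creep '0 -1 1 20 0 0 0;0 -1 1 38 0 0 0;0 -1 1 46 0 0 0;0 -1 1 49 0 0 0;0 -1 1 49 0 0 0;0 -1 1 49 0 0 0'; python3 -c "
from h import *
s=arm.sense();print(s['tcp_pos'],np.degrees(s['ee_rot']),s['contact_force'])"
```

```text
clock: 10.15
tcp_pos: [0.4786, -0.3849, 0.0317]
ee_rot: [3.14, 0.003, 1.833]
contact_force: [-0.2, -0.7, -1.0]
gripper_width: 0.0177
[ 0.47860057 -0.38488321  0.03168903] [1.79934285e+02 1.43976970e-01 1.05034640e+02] [-0.20648852 -0.74351221 -1.01863812]
```

Within about 1 mm of the pad; a tad lower, then release and rise (opening the jaws first).

```bash
python3 -m creep '0 0 0 1.2 0 0 0;0 0 0 1.2 0 0 0;0.5 0 0 1 0 0 0;0.5 0 0 1 0 0 0;0.5 0 0 1 0 0 0;0.6 0 0 1 0 0 0;0.7 0 0 1 0 0 0;0.7 0 0 0 0 0 0;0.7 0 0 -15 0 0 0;0.7 0 0 -50 0 0 0;0.7 0 0 -90 0 0 0;0.7 0 0 -130 0 0 0;0.7 0 0 -160 0 0 0;0.7 0 0 -160 0 0 0'; python3 - <<'E'
from h import *
im=arm.read_camera("wrist"); cv2.imwrite("pics/w4.png",im)
E
```

```text
clock: 11.32
tcp_pos: [0.4806, -0.3875, 0.1987]
ee_rot: [3.136, 0.013, 1.833]
contact_force: [0.1, -0.4, 0.9]
gripper_width: 0.0647
```

View pics/w4.png

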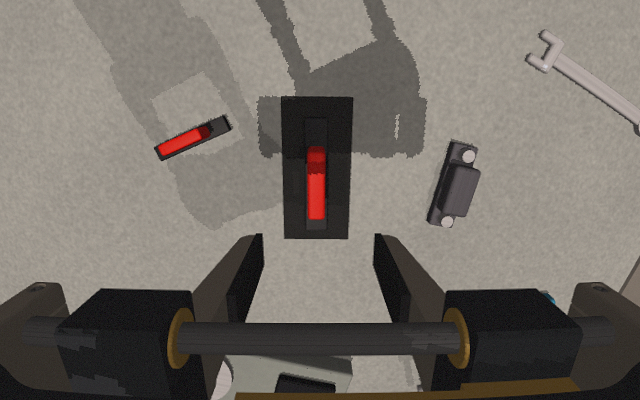

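```bash
python3 -c "
from h import *
goto(.606,-.015,.22,88.1)"
```

```text
clock 11.37 shift [325.6 218.5 -27. ] turn [ 0.29  0.44 16.92] dist 393.0
```

```bash
python3 -m creep '0.6 34 23 -27 0 0 0;0.6 68 46 -27 0 0 5;0.6 102 68 -27 0 0 10;0.6 136 91 -27 0 0 16.9;0.6 170 114 -27 0 0 16.9;0.6 204 137 -27 0 0 16.9;0.6 238 160 -27 0 0 16.9;0.6 272 182 -27 0 0 16.9;0.6 306 205 -27 0 0 16.9;0.6 326 218 -27 0 0 16.9;0.6 326 218 -27 0 0 16.9;0.6 326 218 -27 0 0 16.9;0.6 326 218 -27 0 0 16.9;0.6 326 218 -27 0 0 16.9;0.6 326 218 -27 0 0 16.9'; python3 - <<'E'
from h import *
s=arm.sense();print(s['tcp_pos'],np.degrees(s['ee_rot']))
p=arm.camera_params("wrist");im=arm.read_camera("wrist"); cv2.imwrite("pics/w5.png",im); np.save("w5.npy",p["T"])
for q in arm.pinpoint("wrist","slot"): print(q,plane(p,q["position"],.09))
cv2.imwrite("pics/w5c.png",cv2.resize(im[110:260,230:430],None,fx=4,fy=4,interpolation=2))
E
```

```text
clock: 12.62
tcp_pos: [0.6034, -0.0142, 0.2164]
ee_rot: [-3.141, 0.0, 1.536]
contact_force: [0.2, 0.8, -0.3]
gripper_width: 0.0552
[ 0.60340706 -0.01419701  0.21643956] [-1.79960125e+02  6.60758132e-03  8.79981638e+01]
{'position': [323.4, 196.1], 'p': 0.76} [ 0.60794852 -0.01856895  0.09      ]
{'position': [284.6, 173.3], 'p': 0.39} [0.57193071 0.00514815 0.09      ]
```

View pics/w5.png

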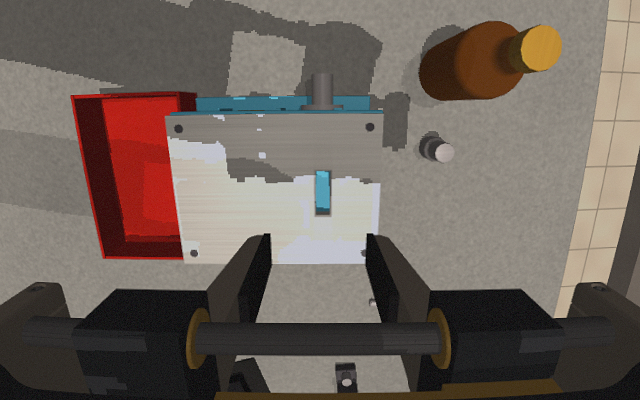

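View pics/w5c.png

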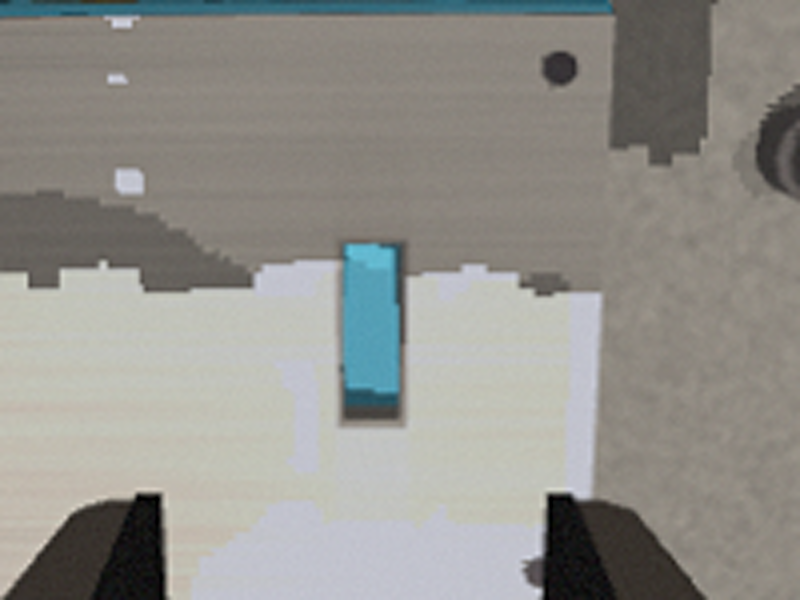

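```bash
python3 - <<'E'
from h import *
p=arm.camera_params("wrist");p["T"]=np.load("w5.npy")
f=lambda x,y:(x/4+230-.5+.5/4,y/4+110-.5+.5/4)
W=np.array([plane(p,f(*q),.09) for q in [(339,241),(405,241),(405,426),(341,427)]])
print(np.round(W,4),W.mean(0))
for i in range(4):
    d=W[(i+1)%4]-W[i]; print("len %.4f ang %.2f"%(np.hypot(*d[:2]),np.degrees(np.arctan2(d[1],d[0]))))
# plate +x edge & corners in full pic
W=np.array([plane(p,q,.09) for q in [(166,115.5),(382.5,112.5),(379.5,263),(184.5,263)]])
print(np.round(W,4),W.mean(0))
for i in range(4):
    d=W[(i+1)%4]-W[i]; print("len %.4f ang %.2f"%(np.hypot(*d[:2]),np.degrees(np.arctan2(d[1],d[0]))))
goto(.423,.375,.25,89.3)
E
```

```text
[[ 0.6002  0.0074  0.09  ]
 [ 0.6158  0.0069  0.09  ]
 [ 0.6147 -0.0393  0.09  ]
 [ 0.5989 -0.039   0.09  ]] [ 0.60740453 -0.01599629  0.09      ]
len 0.0156 ang -2.01
len 0.0462 ang -91.36
len 0.0157 ang 178.92
len 0.0464 ang 88.41
[[ 0.4664  0.0632  0.09  ]
 [ 0.6637  0.058   0.09  ]
 [ 0.6638 -0.0925  0.09  ]
 [ 0.4608 -0.086   0.09  ]] [ 0.56366991 -0.01432662  0.09      ]
len 0.1974 ang -1.52
len 0.1505 ang -89.95
len 0.2031 ang 178.16
len 0.1493 ang 87.87
clock 12.72 shift [ 382.5 -194.   -33.2] turn [-0.01  0.01 -1.29] dist 430.0
```

```bash
python3 -m creep '0.6 36 -18 -3 0 0 0;0.6 71 -36 -6 0 0 0;0.6 107 -54 -9 0 0 0;0.6 142 -72 -12 0 0 0;0.6 178 -90 -15 0 0 0;0.6 213 -108 -18 0 0 -1.3;0.6 249 -126 -21 0 0 -1.3;0.6 284 -144 -24 0 0 -1.3;0.6 320 -162 -27 0 0 -1.3;0.6 350 -178 -30 0 0 -1.3;0.6 371 -188 -33 0 0 -1.3;0.6 382 -194 -33 0 0 -1.3;0.6 382 -194 -33 0 0 -1.3;0.6 382 -194 -33 0 0 -1.3;0.6 382 -194 -33 0 0 -1.3;0.6 382 -194 -33 0 0 -1.3'; python3 - <<'E'
from h import *
s=arm.sense();print(s['tcp_pos'],np.degrees(s['ee_rot']))
p=arm.camera_params("wrist");im=arm.read_camera("wrist"); cv2.imwrite("pics/w6.png",im); np.save("w6.npy",p["T"])
cv2.imwrite("pics/w6c.png",cv2.resize(im[60:260,200:460],None,fx=3,fy=3,interpolation=2))
E
```

```text
clock: 14.05
tcp_pos: [0.4233, 0.3739, 0.2495]
ee_rot: [-3.141, 0.001, 1.558]
contact_force: [0.2, -0.6, -0.6]
gripper_width: 0.0552
[0.42330913 0.3739322  0.24954942] [-1.79986140e+02  3.53550695e-02  8.92872036e+01]
```

View pics/w6.png

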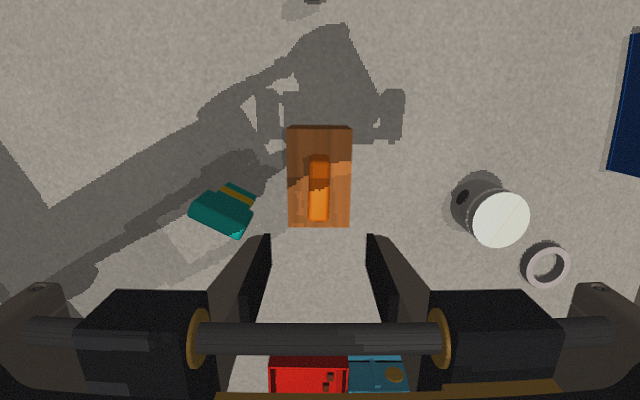

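View pics/w6c.png

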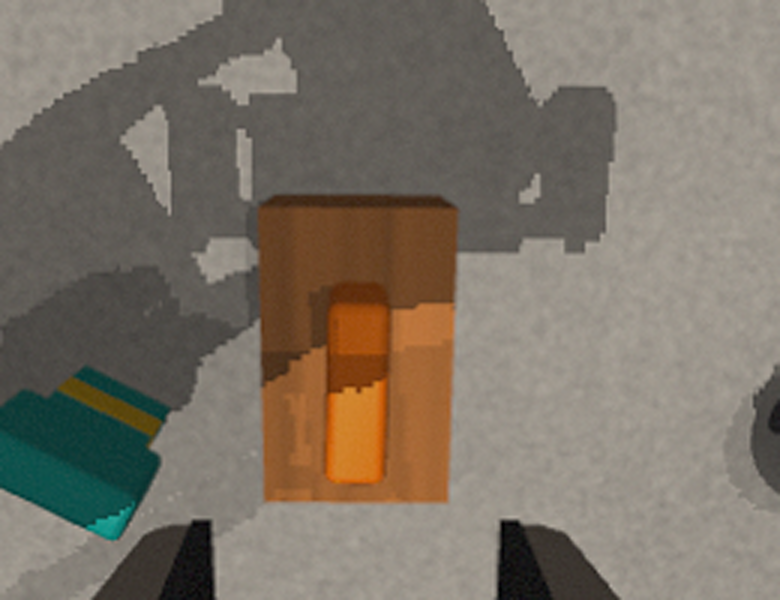

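```bash
python3 - <<'E'
from h import *
p=arm.camera_params("wrist");p["T"]=np.load("w6.npy"); t=arm.camera_params("top")
f=lambda x,y:(x/3+200-.5+.5/3,y/3+60-.5+.5/3)
g=lambda x,y:(x/5+130-.5+.1,y/5+230-.5+.1)
a=[(330,300),(389,300),(384,483),(328,483)]
# wrist image top=+y world. top cam: left=+y, up=+x
b=[(72,163),(74,123),(204,122),(201,165)]
W=np.array([plane(p,f(*q),.13) for q in a]);print(np.round(W,4).tolist(),W.mean(0))
for i in range(4):
    d=W[(i+1)%4]-W[i]; print("len %.4f ang %.2f"%(np.hypot(*d[:2]),np.degrees(np.arctan2(d[1],d[0]))))
for q,r in zip(a,b): print(np.round(tri([(p,f(*q)),(t,g(*r))])[0],4))
W=np.array([plane(p,f(*q),.08) for q in [(260,206),(458,206),(449,502),(264,502)]]);print(np.round(W,4).tolist(),W.mean(0))
print(tri([(p,f(*np.mean(a,0))),(t,g(*np.mean(b,0)))]))
E
```

```text
[[0.4156, 0.4063, 0.13], [0.4336, 0.4061, 0.13], [0.4318, 0.3468, 0.13], [0.4138, 0.3471, 0.13]] [0.42372233 0.3765751  0.13      ]
len 0.0180 ang -0.73
len 0.0592 ang -91.71
len 0.0180 ang 179.25
len 0.0592 ang 88.24
[0.4149 0.4057 0.1265]
[0.433  0.4053 0.1259]
[0.4319 0.3457 0.1268]
[0.4132 0.3464 0.1282]
[[0.3905, 0.4314, 0.08], [0.4595, 0.4306, 0.08], [0.4579, 0.3204, 0.08], [0.3877, 0.3213, 0.08]] [0.4239082  0.37590265 0.08      ]
(array([0.42323271, 0.37618428, 0.12555666]), [np.float64(0.0005175488890774625), np.float64(0.0005175488890774342)])
```

```bash
python3 -m creep '0.6 1.8 0 30 0 0 0.4;0.6 1.8 0 70 0 0 0.4;0.6 1.8 0 110 0 0 0.4;0.6 1.8 0 140 0 0 0.4;0.6 1.8 0 155 0 0 0.4;0.6 1.8 0 159 0 0 0.4;0.6 1.8 0 159 0 0 0.4;0 1.8 0 159 0 0 0.4;0 1.8 0 159 0 0 0.4;0 1.8 0 159 0 0 0.4;0 1.8 0 159 0 0 0.4;0 1.8 0 159 0 0 0.4;0 1.8 0 159 0 0 0.4;0 1.8 0 159 0 0 0.4;0 1.8 0 159 0 0 0.4;0 1.8 0 159 0 0 0.4;0 1.8 0 159 0 0 0.4;0 1.8 0 159 0 0 0.4'
```

```text
clock: 15.6
tcp_pos: [0.4232, 0.3775, 0.0916]
ee_rot: [3.14, -0.001, 1.554]
contact_force: [2.0, 0.2, 5.7]
gripper_width: 0.0197
```

```bash
python3 -m creep '0 0 0 0 0 0 0;0 0 0 -5 0 0 0;0 0 0 -15 0 0 0;0 0 0 -30 0 0 0;0 0 0 -50 0 0 0;0 0 0 -75 0 0 0;0 0 0 -100 0 0 0;0 0 0 -120 0 0 0;0 0 0 -130 0 0 0;0 0 0 -130 0 0 0;0 0 0 -130 0 0 0'; python3 - <<'E'
from h import *
s=arm.sense();print(s['tcp_pos'],np.degrees(s['ee_rot']))
goto(.6068,-.0155,.219,88.4)
im=arm.read_camera("wrist"); cv2.imwrite("pics/w7.png",im)
cv2.imwrite("pics/s7.png",cv2.resize(arm.read_camera("scene")[130:330,330:530],None,fx=3,fy=3,interpolation=2))
E
```

```text
clock: 16.52
tcp_pos: [0.4218, 0.3769, 0.2197]
ee_rot: [-3.14, 0.001, 1.554]
contact_force: [-0.8, -0.1, -4.0]
gripper_width: 0.0201
[0.42176564 0.37687634 0.21965192] [-1.79895177e+02  5.40263487e-02  8.90168744e+01]
clock 16.52 shift [-389.1  191.7    0.7] turn [-0.1   0.05  0.62] dist 434.0
```

View pics/w7.png

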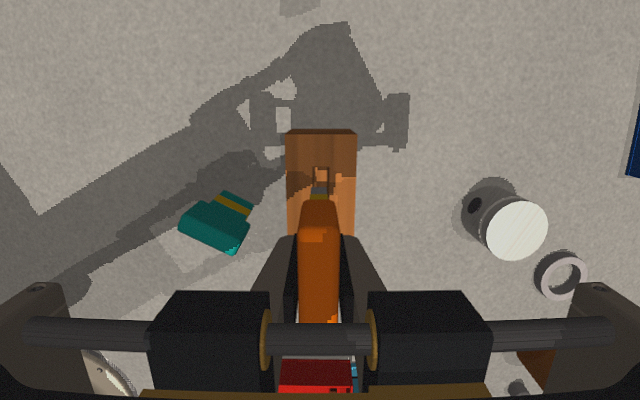

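View pics/s7.png

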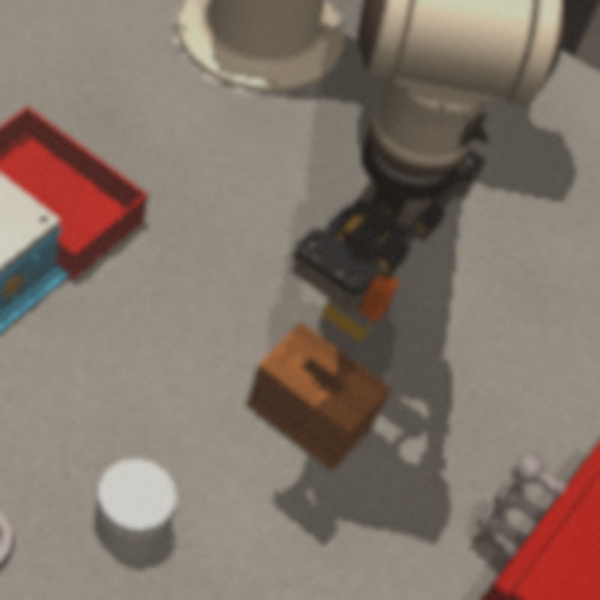

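```bash
python3 -m creep '0 -15 7 0 0 0 0;0 -45 22 0 0 0 0;0 -81 40 0 0 0 0;0 -117 58 0 0 0 0;0 -153 75 0 0 0 0;0 -189 93 0 0 0 0.6;0 -225 111 0 0 0 0.6;0 -261 129 0 0 0 0.6;0 -297 146 0 0 0 0.6;0 -333 164 0 0 0 0.6;0 -360 177 0 0 0 0.6;0 -380 187 0 0 0 0.6;0 -389 191.7 0 0 0 0.6;0 -389 191.7 0 0 0 0.6;0 -389 191.7 0 0 0 0.6;0 -389 191.7 0 0 0 0.6;0 -389 191.7 0 0 0 0.6'; python3 - <<'E'
from h import *
s=arm.sense();print(s['tcp_pos'],np.degrees(s['ee_rot']))
p=arm.camera_params("wrist");im=arm.read_camera("wrist"); cv2.imwrite("pics/w8.png",im); np.save("w8.npy",p["T"])
cv2.imwrite("pics/w8c.png",cv2.resize(im[110:310,230:430],None,fx=3,fy=3,interpolation=2))
im=arm.read_camera("scene");cv2.imwrite("pics/s8.png",cv2.resize(im[120:260,230:390],None,fx=4,fy=4,interpolation=2))
im=arm.read_camera("top");cv2.imwrite("pics/t8.png",cv2.resize(im[130:300,260:400],None,fx=3.5,fy=3.5,interpolation=2))
E
```

```text
clock: 18.03
tcp_pos: [0.6069, -0.0134, 0.2206]
ee_rot: [-3.141, -0.001, 1.545]
contact_force: [-0.8, -0.1, -2.5]
gripper_width: 0.0199
[ 0.60685533 -0.01339202  0.22060885] [-1.79958664e+02 -3.11030645e-02  8.85210053e+01]
```

View pics/w8c.png

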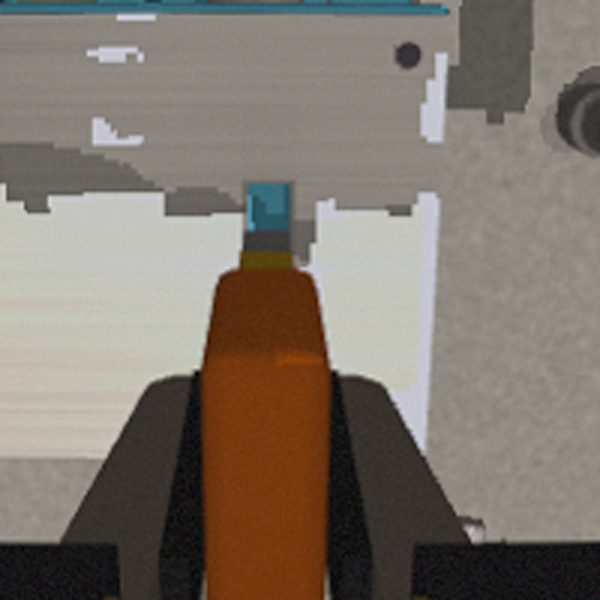

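View pics/s8.png

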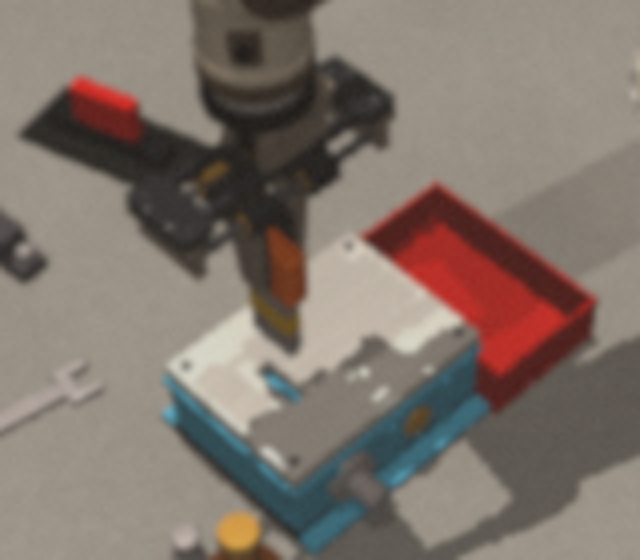

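View pics/t8.png

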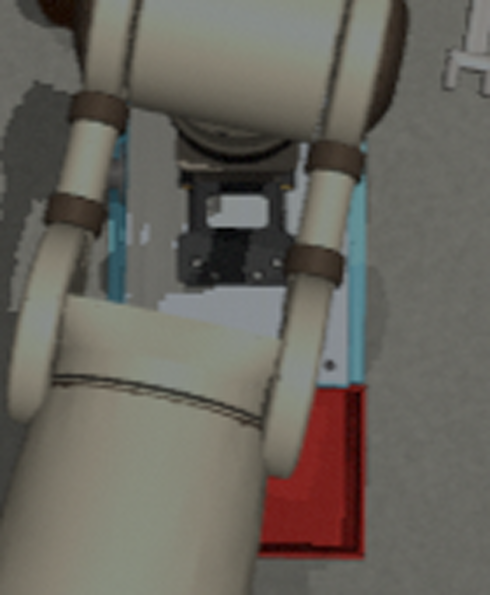

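```bash
python3 - <<'E'
from h import *
p=arm.camera_params("wrist");p["T"]=np.load("w8.npy")
f=lambda x,y:(x/3+230-.5+.5/3,y/3+110-.5+.5/3)
b=np.radians(88.5);ex=np.array([np.sin(b),-np.cos(b),0]);ey=np.array([np.cos(b),np.sin(b),0])
c=np.array([.6068,-.0134,.139])
def P(x,y,z): 
    q=proj(p,c+ex*x+ey*y+np.array([0,0,z]))[0]; return np.round(((q+.5)-[230,110])*3-.5,0)
for n,v in dict(noseL=(-.0035,.0185,0),noseR=(.0035,.0185,0),fullL=(-.006,.021,.008),fullR=(.006,.021,.008),b30L=(-.006,.021,.03),b30R=(.006,.021,.03),shL=(-.01,.03,.07),shR=(.01,.03,.07),topL=(-.01,.03,.12),topR=(.01,.03,.12)).items(): print(n,P(*v))
W=np.array([plane(p,f(*q),.09) for q in [(245,180),(293,180)]]);print(np.round(W,4))
E
python3 - <<'E'
import cv2,numpy as np
im=cv2.imread("pics/w8.png")[160:220,290:345]
im=np.clip(im*1.5,0,255).astype(np.uint8)
cv2.imwrite("pics/w8d.png",cv2.resize(im,None,fx=10,fy=10,interpolation=0))
E
```

```text
noseL [254. 224.]
noseR [280. 224.]
fullL [244. 222.]
fullR [290. 222.]
b30L [242. 243.]
b30R [292. 243.]
shL [217. 251.]
shR [319. 251.]
topL [201. 341.]
topR [337. 341.]
[[0.6005 0.0078 0.09  ]
 [0.6158 0.0074 0.09  ]]
```

View pics/w8d.png

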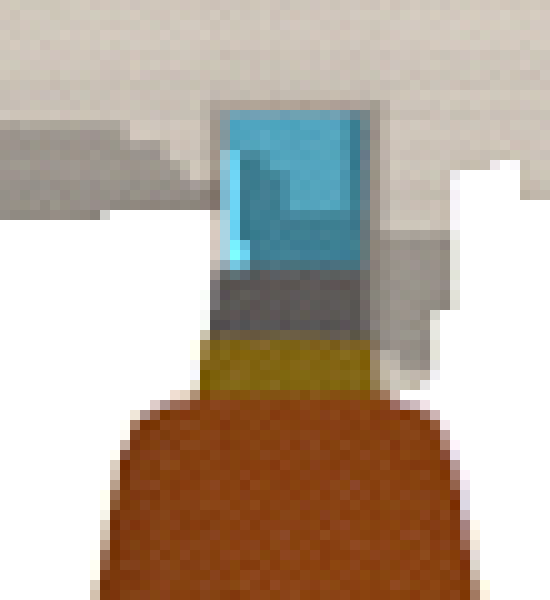

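```bash
python3 -m creep '0 0 0.6 15 0 0 0;0 0 0.6 30 0 0 0;0 0 0.6 42 0 0 0;0 0 0.6 46 0 0 0;0 0 0.6 46 0 0 0;0 0 0.6 46 0 0 0;0 0 0.6 46 0 0 0'; python3 - <<'E'
from h import *
s=arm.sense();print(s['tcp_pos'],np.degrees(s['ee_rot']),s['contact_force'],s['moment'])
p=arm.camera_params("wrist");im=arm.read_camera("wrist"); cv2.imwrite("pics/w9.png",im); np.save("w9.npy",p["T"])
c=np.clip(im[160:220,280:350]*1.3,0,255).astype(np.uint8)
cv2.imwrite("pics/w9d.png",cv2.resize(c,None,fx=10,fy=10,interpolation=0))
im=arm.read_camera("scene");cv2.imwrite("pics/s9.png",cv2.resize(im[170:250,260:340],None,fx=7,fy=7,interpolation=2))
E
```

```text
clock: 18.77
tcp_pos: [0.6087, -0.0152, 0.176]
ee_rot: [3.14, 0.0, 1.543]
contact_force: [0.2, 0.6, -2.0]
gripper_width: 0.0197
[ 0.60871654 -0.01516832  0.17595156] [1.79897847e+02 1.88746283e-02 8.84172195e+01] [ 0.24021105  0.62770982 -1.98756713] [-0.06789813  0.06527696 -0.06260327]
```

View pics/w9d.png

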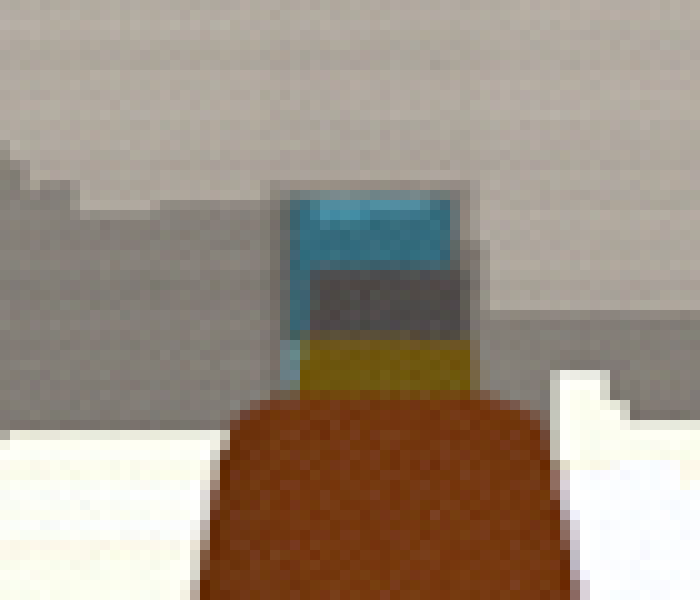

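View pics/s9.png

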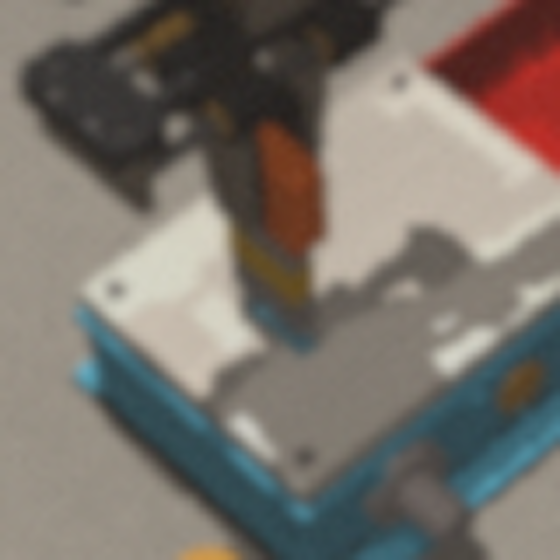

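```bash
cat > fit.py <<'E'
import sys
from h import *
# usage: fit T file, slot outer +y edge px (cL,cR,row), blade full edge (cL,cR,row) nose z
def fit(Tf,sl,bl,nz):
    p=arm.camera_params("wrist");p["T"]=np.load(Tf)
    A=[plane(p,(sl[0],sl[2]),.09),plane(p,(sl[1],sl[2]),.09)]
    B=[plane(p,(bl[0],bl[2]),nz+.008),plane(p,(bl[1],bl[2]),nz+.008)]
    b=np.radians(88.4);ex=np.array([np.sin(b),-np.cos(b),0]);ey=np.array([np.cos(b),np.sin(b),0])
    S=np.mean(A,0)-ey*.0235; C=np.mean(B,0)-ey*.021
    print("widths",np.linalg.norm(A[1]-A[0]),np.linalg.norm(B[1]-B[0]))
    print("slot",S,"blade",C,"need tool y %.2f tool x %.2f mm"%((S-C)@ex*1e3,(S-C)@ey*1e3))
E
python3 - <<'E'
from fit import *
fit("w9.npy",(280+26.8-.5,280+47-.5,160+18.3-.5),(280+30.7-.5,280+46.8-.5,160+26.8-.5),.0945)
fit("w8.npy",(290+21.3-.5,290+37.8-.5+.2,160+10.2-.5),(290+21.5-.5,290+36.3-.5,160+27-.5),.139)
E
```

```text
widths 0.01656376642120721 0.012652683291093566
slot [ 0.60705556 -0.01579332  0.09      ] blade [ 0.60848202 -0.0173824   0.1025    ] need tool y -1.47 tool x 1.55 mm
widths 0.01597012613461307 0.01164091327427691
slot [ 0.60731829 -0.01594987  0.09      ] blade [ 0.60651225 -0.01570693  0.147     ] need tool y 0.81 tool x -0.22 mm
```

```bash
python3 -m creep '0 1.3 -1.5 -1 0 0 0;0 1.3 -1.5 -1 0 0 0;0 1.3 -1.5 -1 0 0 0;0 1.3 -1.5 -1 0 0 0;0 1.3 -1.5 -1 0 0 0'; python3 - <<'E'
from h import *
s=arm.sense();print(s['tcp_pos'],np.degrees(s['ee_rot']),s['contact_force'],s['moment'])
p=arm.camera_params("wrist");im=arm.read_camera("wrist"); cv2.imwrite("pics/w10.png",im); np.save("w10.npy",p["T"])
c=np.clip(im[160:220,280:350]*1.3,0,255).astype(np.uint8)
cv2.imwrite("pics/w10d.png",cv2.resize(c,None,fx=10,fy=10,interpolation=0))
E
```

```text
clock: 19.28
tcp_pos: [0.6066, -0.0138, 0.1759]
ee_rot: [3.142, 0.0, 1.543]
contact_force: [0.0, -0.5, -3.9]
gripper_width: 0.0198
[ 0.60660397 -0.0137631   0.17587763] [1.79997608e+02 2.53044345e-03 8.84123800e+01] [ 0.01182028 -0.50569317 -3.94331873] [-0.08671247  0.06980925 -0.02504522]
```

View pics/w10d.png

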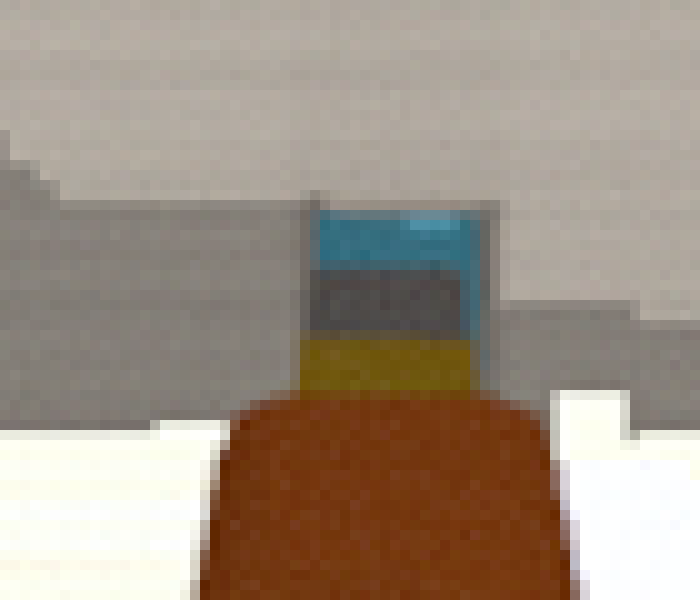

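```bash
python3 - <<'E'
from fit import *
fit("w10.npy",(280+30-.5,280+49.8-.5,160+20.3-.5),(280+30.7-.5,280+46.8-.5,160+26.8-.5),.0955)
E
python3 -m creep '0 0 0.7 0 0 0 0;0 0 0.7 0 0 0 0;0 0 0.7 0 0 0 0;0 0 0.7 0 0 0 0;0 0 0.7 0 0 0 0;0 0 0.7 0 0 0 0'; python3 - <<'E'
from h import *
s=arm.sense();print(s['tcp_pos'],np.degrees(s['ee_rot']),s['contact_force'],s['moment'])
p=arm.camera_params("wrist");im=arm.read_camera("wrist"); cv2.imwrite("pics/w11.png",im); np.save("w11.npy",p["T"])
c=np.clip(im[160:220,280:350]*1.3,0,255).astype(np.uint8)
cv2.imwrite("pics/w11d.png",cv2.resize(c,None,fx=10,fy=10,interpolation=0))
E
```

```text
widths 0.016260278421088077 0.01259662665180967
slot [ 0.6072038 -0.0160784  0.09     ] blade [ 0.60624255 -0.01567055  0.1035    ] need tool y 0.97 tool x -0.38 mm
clock: 19.83
tcp_pos: [0.6073, -0.0138, 0.1758]
ee_rot: [-3.142, -0.0, 1.543]
contact_force: [-0.1, -0.2, -3.1]
gripper_width: 0.0197
[ 0.60726476 -0.01378084  0.17581312] [-1.79995556e+02 -1.51764233e-03  8.84116291e+01] [-0.10592437 -0.20247608 -3.07210488] [-0.00917133  0.03566475 -0.035876  ]
```

View pics/w11d.png

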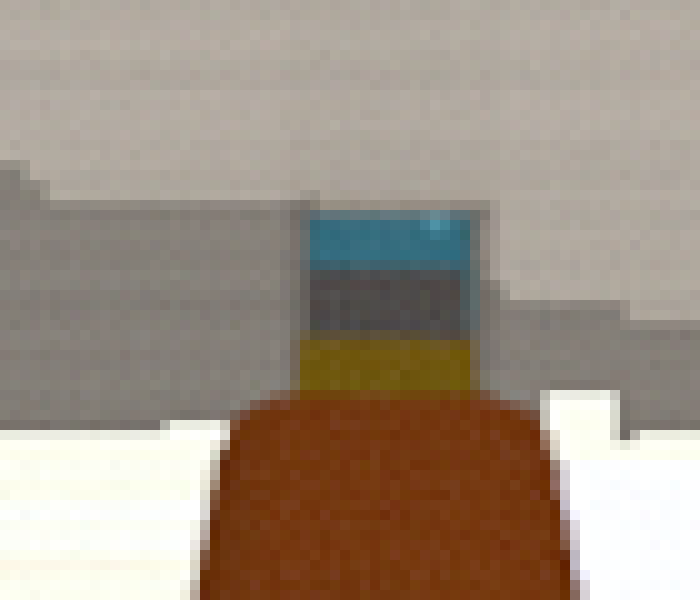

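```bash
python3 -m creep '0 -0.2 0.1 2 0 0 0;0 -0.2 0.1 4 0 0 0;0 -0.2 0.1 6 0 0 0;0 -0.2 0.1 8 0 0 0;0 -0.2 0.1 8 0 0 0;0 -0.2 0.1 8 0 0 0;0 -0.2 0.1 8 0 0 0'; python3 - <<'E'
from h import *
s=arm.sense();print(s['tcp_pos'],np.degrees(s['ee_rot']),s['contact_force'],s['moment'])
E
```

```text
clock: 20.47
tcp_pos: [0.6074, -0.014, 0.1679]
ee_rot: [3.141, 0.0, 1.543]
contact_force: [0.6, -0.2, -4.0]
gripper_width: 0.0199
[ 0.60744735 -0.01399539  0.16787633] [1.79992331e+02 3.58747947e-04 8.84088745e+01] [ 0.60179596 -0.19599614 -4.0187894 ] [-0.0051982   0.06893253  0.00157899]
```

Free so far; nose is about 3 mm below the face. Continue through the taper.

```bash
python3 -m creep '0 0 0 1 0 0 0;0 0 0 2 0 0 0;0 0 0 3 0 0 0;0 0 0 4 0 0 0;0 0 0 5 0 0 0;0 0 0 6 0 0 0;0 0 0 6 0 0 0;0 0 0 6 0 0 0'; python3 - <<'E'
from h import *
s=arm.sense();print(s['tcp_pos'],np.degrees(s['ee_rot']),s['contact_force'],s['moment'])
E
```

```text
clock: 21.13
tcp_pos: [0.6073, -0.014, 0.1617]
ee_rot: [-3.141, -0.0, 1.543]
contact_force: [0.5, -0.1, -2.8]
gripper_width: 0.0197
[ 0.60734521 -0.01396305  0.1617354 ] [-1.79990002e+02 -2.20549797e-03  8.84117209e+01] [ 0.4997721  -0.1188054  -2.82231234] [-0.05257703  0.03687045  0.01422258]
```

```bash
python3 -m creep '0 0 0 1 0 0 0;0 0 0 2 0 0 0;0 0 0 3 0 0 0;0 0 0 4.5 0 0 0;0 0 0 6 0 0 0;0 0 0 6 0 0 0;0 0 0 6 0 0 0'; python3 - <<'E'
from h import *
s=arm.sense();print(s['tcp_pos'],np.degrees(s['ee_rot']),s['contact_force'],s['moment'])
im=arm.read_camera("wrist"); cv2.imwrite("pics/w12.png",im)
c=np.clip(im[160:220,280:350]*1.3,0,255).astype(np.uint8)
cv2.imwrite("pics/w12d.png",cv2.resize(c,None,fx=10,fy=10,interpolation=0))
E
```

```text
clock: 21.72
tcp_pos: [0.6072, -0.014, 0.1556]
ee_rot: [-3.141, -0.0, 1.543]
contact_force: [-0.1, 0.1, -3.4]
gripper_width: 0.0202
[ 0.60724123 -0.01396559  0.15560163] [-1.79973938e+02 -4.25917926e-03  8.84123715e+01] [-0.09614081  0.13596857 -3.35178021] [-0.06539321  0.03241628 -0.01875086]
```

View pics/w12d.png

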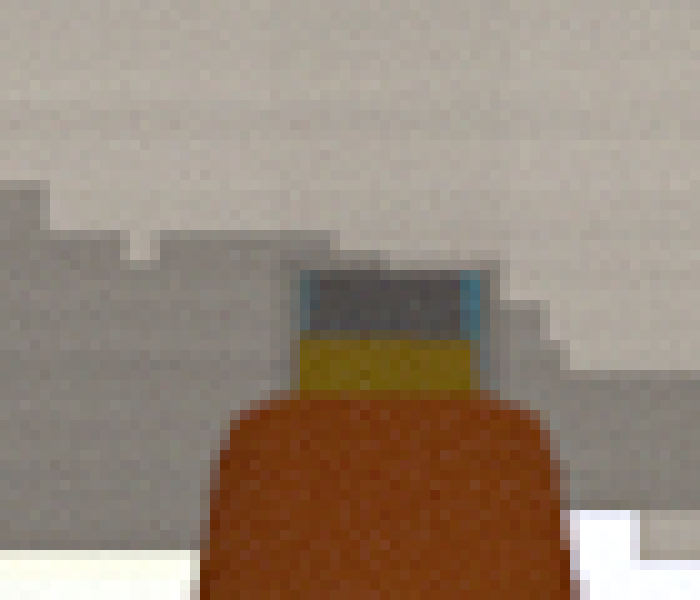

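```bash
python3 -m creep '0 0 0.2 1.5 0 0 0;0 0 0.2 3 0 0 0;0 0 0.2 5 0 0 0;0 0 0.2 7 0 0 0;0 0 0.2 9 0 0 0;0 0 0.2 11 0 0 0;0 0 0.2 12 0 0 0;0 0 0.2 12 0 0 0'; python3 - <<'E'
from h import *
s=arm.sense();print(s['tcp_pos'],np.degrees(s['ee_rot']),s['contact_force'],s['moment'])
E
```

```text
clock: 22.43
tcp_pos: [0.6073, -0.0139, 0.1434]
ee_rot: [-3.141, -0.0, 1.543]
contact_force: [0.3, 0.9, -3.2]
gripper_width: 0.0197
[ 0.60734023 -0.01394443  0.14337568] [-1.79958199e+02 -7.18000709e-03  8.84120855e+01] [ 0.34724647  0.92547042 -3.18537813] [0.03800632 0.04978145 0.0299645 ]
```

```bash
python3 -m creep '0 0 0 1.5 0 0 0;0 0 0 3 0 0 0;0 0 0 5 0 0 0;0 0 0 7 0 0 0;0 0 0 9 0 0 0;0 0 0 11 0 0 0;0 0 0 12 0 0 0;0 0 0 12 0 0 0;0 0 0 12 0 0 0;0 0 0 12 0 0 0;0 0 0 12 0 0 0'; python3 - <<'E'
from h import *
s=arm.sense();print(s['tcp_pos'],np.degrees(s['ee_rot']),s['contact_force'],s['moment'])
im=arm.read_camera("wrist"); cv2.imwrite("pics/w13.png",im)
im=arm.read_camera("scene");cv2.imwrite("pics/s13.png",cv2.resize(im[110:250,230:390],None,fx=5,fy=4.2,interpolation=2))
E
```

```text
clock: 23.35
tcp_pos: [0.6077, -0.014, 0.132]
ee_rot: [3.141, 0.0, 1.543]
contact_force: [0.5, -0.2, -2.8]
gripper_width: 0.0198
[ 0.60774089 -0.01399729  0.13203526] [1.79978736e+02 3.46436255e-03 8.84101513e+01] [ 0.53175991 -0.16718111 -2.79264519] [-0.02327005  0.04206322 -0.02654605]
```

View pics/w13.png

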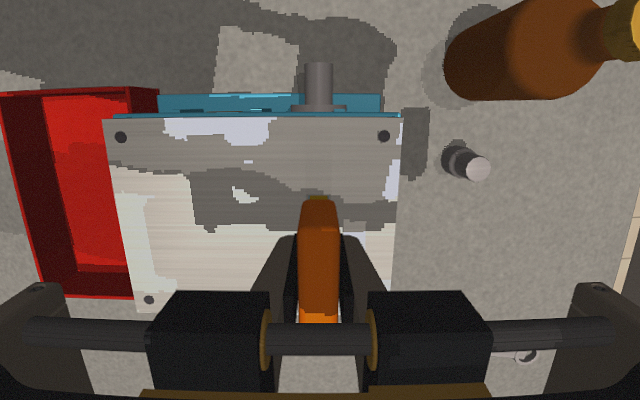

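View pics/s13.png

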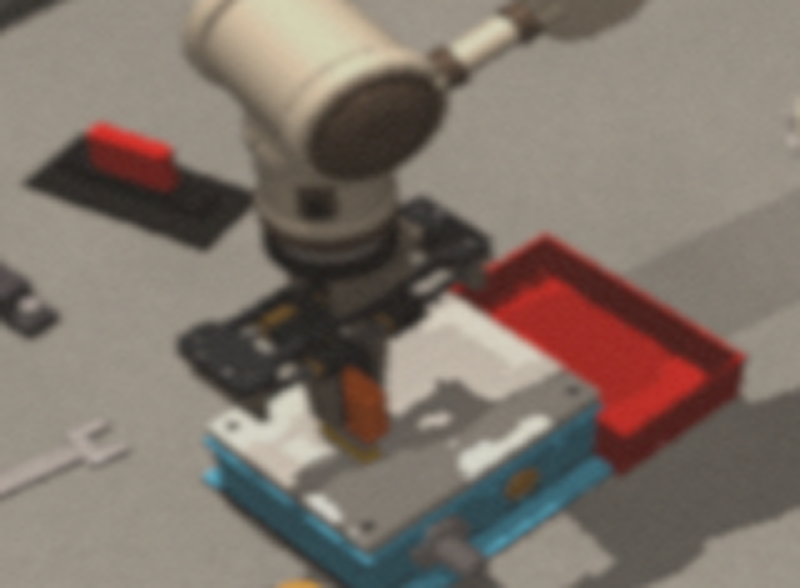

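```bash
python3 -c "
from h import *
s=arm.sense();print(s['clock'],s['joint_vel'].round(3),s['gripper_width'])
print(arm.job_done())"
```

```text
23.45 [-0.     0.001  0.002  0.001 -0.002 -0.   ] 0.01990776851906093
the job is handed in; nothing more can be done
None
```

I handed the job in at about 23.5 s with every step done. `job_done()` gave no verdict, so I can't confirm it passed.

**Chips:** I took the larger red-handled scraper from its pad and swept all four chips into the tray in one pass. The wrist picture afterwards showed all four on the tray floor and none on the plate. That is the last view with all four in sight. In later wrist pictures the edge of the plate hid them, so I did not see them again at the end.

**Scraper:** I put it back upright on its pad. Pictures after release and at the end show it standing near the pad's centre.

**Blade:** I drew the orange blade and lowered it through the slot after correcting its position twice from the wrist camera. In the last readings:
- **Depth:** the nose is about 39 mm below the plate's face, give or take about 1 mm. The plate is inside the yellow band and the shoulders are about 30 mm clear of it.
- **Force:** the wrist reads about 3 N, roughly the blade's own weight, with no sign of jamming.
- **Grip:** the fingers still hold it at 19.9 mm and the tool is vertical to within 0.1°.

**Disagreements:**
- **Slot:** the top and wrist cameras placed it about 1 mm apart, so I aligned on the two seen together in the wrist picture.
- **TCP reading:** it sits about 2 mm in y from where I estimate the slot, which I put down mostly to the blade sitting off-centre along the pads.
- **Settling:** the first correction overshot because the arm had not settled, so I allowed longer pauses after that.

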